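Unclip the grinding-ball tray and tip the balls into the wash bowl

ROBOT

A 6-joint arm with a two-finger parallel gripper is mounted at the origin on the work surface. World frame = base frame: x ahead of the robot, y to its left, z up, the work surface at z = 0. Lengths are in m, angles in rad, forces in N, time in s.
With the tool pointing down it reaches from about 0.35 to 0.975 m from the base axis. Payload 4.9 kg.
Tool frame: the origin (TCP) lies between the finger pads, 19 mm behind the fingertips; this is the grasp point; z points along the fingers, y is the line along which they close (so a half turn about z gives the same grasp; the last joint's range is limited). The gripper opens to 85 mm and grips with 20 to 120 N. Pads are 22 mm wide; open, the fingers measure 114 mm over their backs; the gripper's body (76 mm by 85 mm) begins 54 mm behind the grasp point. The pads swing forward as they close: fully open they stand 13 mm farther back than shut.
Start: joints at [-1.223, 0.053, 1.613, -0, 1.476, -0.119], TCP at [0.281, -0.558, 0.25] pointing down, gripper open.
Joint ranges: [-3.01, 3.01], [-1.01, 2.22], [0.06, 2.58], [-1.02, 4.17], [0.09, 2.62], [-3.14, 3.14]. Speed limits (rad/s): [2.57, 2.57, 3.14, 3.14, 3.14, 3.14].

INTERFACE

Orientations are given as a rotation vector (axis times angle).
In Python, from station import get_obs, get_image, get_calibration, finish_job gives the robot as it stands.
- The arm moves only by the tool servo_tool, never from a script. Its argument "increments" is a list of rows, each a list of 5 numbers: the opening, from 0 (shut) to 1 (fully open), then the shift along the tool's x, y, z in mm, then the turn about the tool's z in degrees. In form: [[jaw, tx, ty, tz, spin], ...]. A call has 1 to 12 rows; each row shifts and turns the commanded pose from where the row before left it, along the tool's axes as they then stand; what a row does not reach is not made up. A row lasts 1/8 s, in which the tool goes at most 62.5 mm and 10.7 degrees, less where a joint would pass 70% of its speed; a pose out of reach is approached as far as the arm can. A call is refused whole if a number of a shift passes 62.5 or a number of a turn 10.7, either way. A call with a gripper value outside its range is refused whole. The fingers move at their own pace and stop on an object; "force" is the grip in N (left out, the last holds). Time passes only in rows, so rows that do not move let the fingers close. It gives the time, the measured TCP pose, the force, the opening and the grip force at its end, in the units of the state.
- get_obs(): the state, without advancing time (a new reading comes with each control period).
- get_image(name): name is "scene" or "top" or "wrist"; returns the picture (480x640x3 uint8, red, green, blue); there is no depth.
- get_calibration(name): a dict with "fx", "fy", "cx", "cy" (pixels), "R" (3x3) and "t" (3): a world point X has camera coordinates R X + t; the wrist camera has in their place "mount" (4x4, takes a point from camera to tool coordinates, whose origin is the TCP and whose axes are the flange's). Camera axes: x right, y down, z forward; pixel columns grow to the right and rows downward; lengths in m; the calibration is good to about 2 mm. A picture is of the moment at which its call begins: read the wrist's pose just before it. get_calibration takes no time and is no camera call.
- finish_job(): hands the job in; it is judged then, once.
The state is a dict: "t": time; "q": joint angles; "dq": joint speeds; "effort": joint torques, N m; "tool_pos": TCP position; "tool_rot": TCP orientation; "contact_force": force on the tool from outside, world axes, zero at the start; "wrist_torque": the same for the moment, N m; "opening": finger opening in m; "grip_force": force on a finger pad.
Only numpy, scipy, OpenCV 4.12 (cv2) and the standard library are available. Lean on these libraries where they do the work, as an engineer would, in place of code of your own. Each camera call takes 0.05 s, during which the arm holds its last target. There are 200 camera calls.

TASK

Pull the yellow-handled tray of steel grinding balls straight out of its snap-in dock, hold its spout over the metal wash bowl and tip it spout-down to about 40 degrees so that both balls roll into the bowl. Then bring the tray back level, set it down flat on the pale blue mat and let go. Leave the grey-handled tray clipped in the dock, and do not push the bowl, the tube rack or the stack of dishes about.

Things in the scene. Friction and masses are not known exactly. Their poses are not given: they have to be found in the camera images.
- dock: Dark grey fixed plastic dock with two side-by-side bays, 90 (x) x 176 (y) x 41 mm high. Origin at the centre of its underside; bays centred at y = -44 and +44 mm, bay floor 5 mm up. Trays slide out only along its -x (its open front), lips above hold them down. A clipped-in tray has its origin at x = -31.5 mm. Sprung catches let go after a few mm at about 10 N; the tray is clear after 81 mm.
- tray: Loose white tray, 135 (x) x 58 (y) mm, walls 28 mm high, 0.16 kg, in either bay at the start. Origin at the centre of its underside; -x towards its open spout end (front), away from its closed back. Inside floor 4 mm up; from x = -5 mm it climbs at 14 degrees to the spout, so the balls lie in the back until it is tipped. A yellow cross-bar handle bridges it at x = -35 mm.
- tray_grip (a point): TCP point on the yellow handle bar: 60 mm above the tray's underside, 35 mm in front of its origin; same axes as the tray. The bar is 12 mm thick along x, 52 mm long along y, 48 to 66 mm above the underside. Take it from above with the fingers closing along the tray's x; keep the fingertips 36 mm or more above the underside, as the balls roll out below the bar.
- spout (a point): Middle of the tray's spout edge over which the balls roll out: x = -66.5 mm, 19.5 mm above the underside in the tray's frame.
- spare_tray: The same kind of tray, empty, with a grey handle, clipped in the other bay. To be left there.
- ball0_center (a point): Centre of a steel ball of 16 mm diameter, 17 g, lying loose in the back of the yellow-handled tray.
- ball1_center (a point): Centre of the second such steel ball, in the same tray.
- bowl: Loose round metal wash bowl, 130 mm across its rim, 116 mm at the foot, 50 mm high, wall 3 mm, about 0.35 kg, standing on the bench left or right of the dock. Origin at the centre of its underside.
- bowl_in (a point): Centre of the bowl's inside floor, 4 mm above the bench.
- mat: Pale blue flat mat fixed to the bench, 170 (x) x 210 (y) x 3 mm, on the side of the dock away from the bowl. Origin at the centre of its underside; its top is 3 mm above the bench.
- dish_stack: Bystander: stack of four pinkish culture dishes, 90 mm across, 64 mm high, beside the dock. Origin at the centre of its underside.
- tube_rack: Bystander: blue rack with teal-capped tubes, 82 (x) x 118 (y) mm, 105 mm high, on the other side of the dock. Origin at the centre of its underside.
There are look-alikes about, which are no part of the job. Leave any green, purple or red look-alike of the tray alone.

How it is judged:
On the way, in this order (a step that is already met when the one before it is completed fails the run):
1. the yellow-handled tray is pulled clear of the dock, about level (x of tray in the frame of dock below -0.108 m and angle between tray's own z axis and vertical below 0.25 rad), for 0.1 s.
2. the tray is tipped by more than 30 degrees with its spout over the bowl (angle between tray's own z axis and vertical above 0.524 rad and horizontal distance between spout and bowl_in below 0.065 m), for 0.1 s.
3. the tray is level again (within 10 degrees) and both balls are in the bowl (angle between tray's own z axis and vertical below 0.175 rad and horizontal distance between each of ball0_center, ball1_center and bowl_in below 0.062 m and z of ball0_center in the frame of bowl_in between 0 and 0.04 m and z of ball1_center in the frame of bowl_in between 0 and 0.04 m), for 0.1 s.
At the end, for the whole second after the job is handed in: The yellow-handled tray stands flat (within 4 degrees), at rest and released, its centre on the mat; both balls lie in the bowl, which stands upright; the grey-handled tray is still clipped in its bay (moved under 8 mm) (x of tray in the frame of mat between -0.075 and 0.075 m and y of tray in the frame of mat between -0.095 and 0.095 m and height (world z) of tray below 0.008 m and angle between tray's own z axis and vertical below 0.08 rad and linear speed of tray below 0.02 m/s and horizontal distance between each of ball0_center, ball1_center and bowl_in below 0.062 m and z of ball0_center in the frame of bowl_in between 0 and 0.04 m and z of ball1_center in the frame of bowl_in between 0 and 0.04 m and angle between bowl's own z axis and vertical below 0.05 rad and x of spare_tray in the frame of dock above -0.04 m); the robot touches nothing.
It fails at once if the grey-handled tray is pulled out of its catch (more than 10 mm) (distance of spare_tray from where it was at the start of the episode above 0.01 m).
It fails at once if the tray is tipped beyond 60 degrees (angle between tray's own z axis and vertical above 1.05 rad).
It fails at once if the bowl is pushed more than 30 mm (distance of bowl from where it was at the start of the episode above 0.03 m).
It fails at once if the tube rack or the dish stack is pushed more than 20 mm (distance of any of tube_rack, dish_stack from where it was at the start of the episode above 0.02 m).
It also fails if it takes over 56 s, if anything falls off the work surface, if the arm or the gripper's body presses on something with over 40 N, if the wrist force passes 120 N, or if a joint passes its speed limit or range.

## Working session

There is one attempt and no reset: what is moved stays moved. The work goes in short steps, Python scripts to look and compute and a tool call to move; the robot and the scene stay as the last step left them, time stands still between calls to the robot, and variables do not carry over. Pictures are saved under pics/ and viewed, at most 10 in all, crops included, and the job is handed in when it is done.

Besides the shell and the picture viewer there is one more tool, called after "Emit:" as name([rows], argument=value, ...), one row to a line, values as JSON. servo_tool: Moves the arm, as the interface text tells. Its arguments: {"type":"object","properties":{"increments":{"type":"array"},"force":{"type":"number"}},"required":["increments"]}

```bash
ls; mkdir -p pics
cat > h.py <<'E'
import numpy as np,cv2
from station import *
from scipy.spatial.transform import Rotation as Ro
def save(n,f):
    im=get_image(n); cv2.imwrite('pics/'+f,im[:,:,::-1]); return im
def ray(c,u,v,T=None):
    d=np.array([(u-c['cx'])/c['fx'],(v-c['cy'])/c['fy'],1.])
    if 'R' in c:
        R=np.array(c['R']); return -R.T@np.array(c['t']),R.T@d
    m=np.array(c['mount']); p,r=T; R=Ro.from_rotvec(r).as_matrix()
    return R@m[:3,3]+p, R@m[:3,:3]@d
def onz(c,u,v,z,T=None):
    o,d=ray(c,u,v,T); return o+d*(z-o[2])/d[2]
def tri(rays):
    A=np.zeros((3,3));b=np.zeros(3)
    for o,d in rays:
        d=d/np.linalg.norm(d);P=np.eye(3)-np.outer(d,d);A+=P;b+=P@o
    x=np.linalg.solve(A,b); return x,[np.linalg.norm(np.cross(x-o,d/np.linalg.norm(d))) for o,d in rays]
E
python3 - <<'E'
from h import *
np.set_printoptions(precision=4,suppress=True)
o=get_obs();print(o);print(Ro.from_rotvec(o['tool_rot']).as_matrix())
for n in('scene','top'):
    save(n,n+'0.png');print(get_calibration(n))
print(get_calibration('wrist'))
E
```

```text
pics
{'t': 0.0, 'q': array([-1.223 ,  0.0533,  1.6143,  0.    ,  1.476 , -0.119 ]), 'dq': array([-0.0007, -0.0003, -0.0016, -0.0007, -0.0004, -0.0003]), 'effort': array([  0.0013, -39.3685, -37.0177,  -0.0001,   0.007 ,   0.    ]), 'tool_pos': array([ 0.2811, -0.5576,  0.2488]), 'tool_rot': array([-3.0545, -0.7261,  0.0003]), 'contact_force': array([-0.5513, -0.0661, -0.0778]), 'wrist_torque': array([-0.0019, -0.0195, -0.0191]), 'grip_force': 0.0, 'opening': 0.08537475194912127}
[[ 0.893   0.45   -0.0007]
 [ 0.45   -0.893   0.0019]
 [ 0.0003 -0.002  -1.    ]]
{'fx': 546.2652797148697, 'fy': 546.2652797148697, 'cx': 326.1185716558885, 'cy': 235.457762360332, 'R': array([[-0.1779,  0.9839, -0.0151],
       [ 0.7046,  0.1167, -0.6999],
       [-0.6869, -0.1352, -0.714 ]]), 't': array([ 0.0891, -0.3047,  1.5156])}
{'fx': 537.0132078822282, 'fy': 537.0132078822282, 'cx': 319.47556022918496, 'cy': 243.64185746443033, 'R': array([[ 0.0062, -0.9999, -0.0105],
       [-0.9982, -0.0056, -0.0595],
       [ 0.0595,  0.0108, -0.9982]]), 't': array([-0.007 ,  0.4994,  1.1221])}
{'fx': 372.3840090049292, 'fy': 372.3840090049292, 'cx': 321.37964101083, 'cy': 239.5904454473623, 'mount': array([[ 0.0001, -0.953 , -0.3031,  0.0776],
       [ 1.    , -0.    ,  0.0003,  0.0001],
       [-0.0003, -0.3031,  0.953 , -0.124 ],
       [ 0.    ,  0.    ,  0.    ,  1.    ]])}
```

View pics/top0.png

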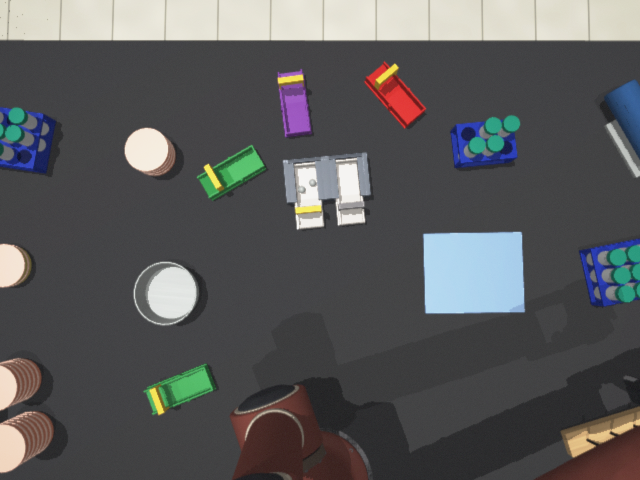

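View pics/scene0.png

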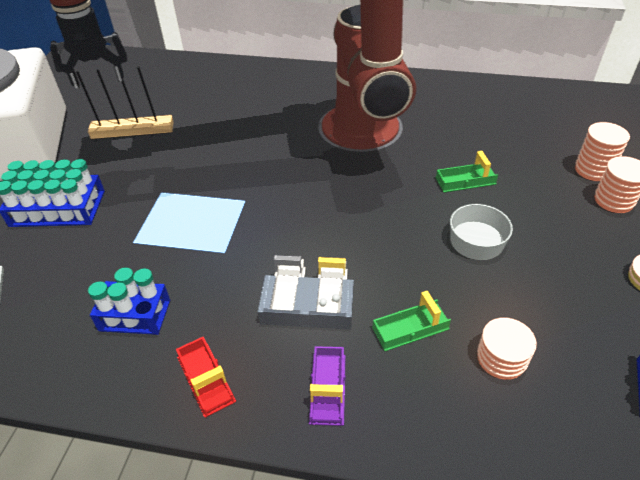

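Top view: the yellow bar is at about (309,209) in the left bay, the grey bar at (350,205), the bowl at (167,293) and the mat from (424,233) to (524,313). In the scene view the yellow bar is at about (332,262). Next I'll view enlarged crops to get exact pixels.

```bash
python3 - <<'E'
import cv2,numpy as np
t=cv2.imread('pics/top0.png');s=cv2.imread('pics/scene0.png')
a=cv2.resize(t[145:235,275:385],None,fx=5,fy=5,interpolation=2)[:, :400]
b=cv2.resize(s[248:328,255:360],None,fx=5,fy=5,interpolation=2)
c=np.zeros((450,925,3),np.uint8);
c[:450,:400]=a;c[:400,400:925]=b
cv2.imwrite('pics/c1.png',cv2.resize(c,(800,389)))
E
python3 - <<'E'
import sys;sys.path.insert(0,'.')
from h import *
np.set_printoptions(precision=4,suppress=True)
t=cv2.imread('pics/top0.png');s=cv2.imread('pics/scene0.png')
ct,cs=get_calibration('top'),get_calibration('scene')
def blob(im,lo,hi,box):
    x0,y0,x1,y1=box;h=cv2.cvtColor(im,cv2.COLOR_BGR2HSV)[y0:y1,x0:x1]
    m=cv2.inRange(h,lo,hi);v,u=np.nonzero(m);p=np.c_[u,v].astype(np.float32)
    return p.mean(0)+[x0,y0],cv2.boxPoints(cv2.minAreaRect(p))+[x0,y0],len(p)
y=((20,120,120),(35,255,255))
for im,box,n in((t,(285,195,335,225),'top'),(s,(312,250,355,285),'scene')):
    print(n,blob(im,*y,box))
m=blob(t,(95,60,150),(115,160,255),(415,225,535,320));print('mat',m[0],[onz(ct,*p,.003)[:2] for p in m[1]],onz(ct,*m[0],.003))
print('bowl rim',onz(ct,167,293,.05),'l/r',onz(ct,135,293,.05),onz(ct,199,293,.05),'scene',onz(cs,480,223,.05))
print('dishes',onz(ct,149,151,.064),'rack',onz(ct,484,145,.04))
E
```

```text
top (array([307.5732, 209.3949]), array([[294.6599, 207.2386],
       [319.9594, 205.4315],
       [320.401 , 211.6142],
       [295.1015, 213.4213]]), 157)
scene (array([331.0112, 262.221 ]), array([[318., 257.],
       [345., 257.],
       [345., 273.],
       [318., 273.]]), 267)
mat [473.2277 272.5156] [array([ 0.5238, -0.2249]), array([ 0.5298, -0.4364]), array([ 0.3586, -0.4375]), array([ 0.3524, -0.2279])] [ 0.4405 -0.3313  0.003 ]
bowl rim [0.3944 0.3069 0.05  ] l/r [0.394  0.3727 0.05  ] [0.3949 0.2413 0.05  ] scene [0.3921 0.3155 0.05  ]
dishes [0.6852 0.3466 0.064 ] rack [ 0.7061 -0.3464  0.04  ]
```

View pics/c1.png

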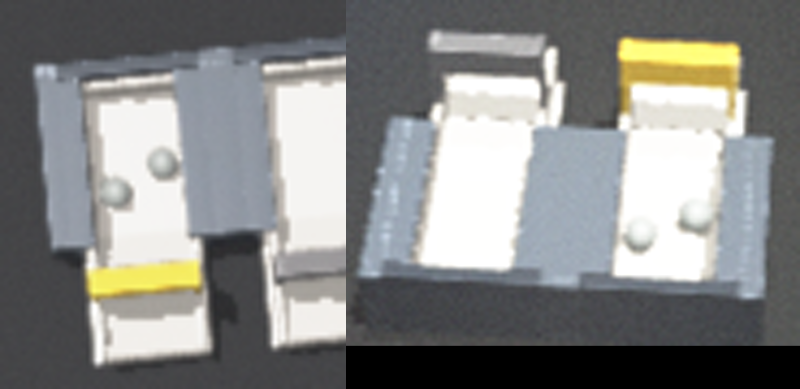

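Run:
```python
from h import *
np.set_printoptions(precision=4,suppress=True)
ct,cs=get_calibration('top'),get_calibration('scene')
T=lambda x,y:(x/4.324+275-.4,y/4.324+145-.4)
S=lambda x,y:((x-346)/4.324+255-.4,y/4.324+248-.4)
for a,b in(((145,279),(679,52)),((89,283),(738.5,53.5)),((200.5,275),(619.5,50))):
    print(tri([ray(ct,*T(*a)),ray(cs,*S(*b))]))
# left end, right end on z=.071, dock corners back
L,R=onz(ct,*T(89,283),.071),onz(ct,*T(200.5,275),.071);d=L-R;print(L,R,np.degrees(np.arctan2(-d[0],d[1])))
# tray spout corners, dock left edge
print(onz(ct,*T(96,362),.033),onz(ct,*T(213,355),.033), onz(ct,*T(40,68),.041),onz(ct,*T(54,248),.041))
# rim in both views
t=cv2.imread('pics/top0.png')
```

```text
(array([0.5656, 0.0212, 0.0695]), [np.float64(0.0025408807830791936), np.float64(0.0025408807830791767)])
(array([0.5634, 0.0477, 0.0709]), [np.float64(0.0029841446216225245), np.float64(0.00298414462162257)])
(array([ 0.5678, -0.0054,  0.0685]), [np.float64(0.0019353596741250442), np.float64(0.001935359674125094)])
[0.5639 0.0448 0.071 ] [ 0.5679 -0.0073  0.071 ] 4.40633938203565
[0.5302 0.0432 0.033 ] [ 0.5339 -0.0132  0.033 ] [0.6719 0.0711 0.041 ] [0.5844 0.0635 0.041 ]
```

Emit:
servo_tool([
  [1,-30,-55,0,5],
  [1,-30,-55,0,5],
  [1,-30,-55,0,5],
  [1,-30,-55,0,5],
])

```text
t: 0.6
tool_pos: [0.0956, -0.3896, 0.2494]
tool_rot: [-3.135, -0.181, 0.001]
contact_force: [-1.3, 0.6, 1.4]
opening: 0.0853
grip_force: 0.0
```

Bar centre is at about (0.566, 0.020), with its top at z≈0.070 and yaw +4.4°. The servo has no tilt axis, so I'll move in front of the dock and press the inner reach limit to see whether the tool leans there.

Emit:
servo_tool([
  [1,54,6,0,2.2],
  [1,57,4,0,0],
  [1,61,-13,0,0],
  [1,61,-13,0,0],
  [1,52,-40,0,0],
  [1,31,-54,0,0],
  [1,5,-62,0,0],
  [1,5,-62,0,0],
  [1,5,-62,0,0],
  [1,5,-62,0,0],
  [1,5,-62,0,0],
  [1,0,0,0,0],
])

```text
t: 2.1
tool_pos: [0.4003, 0.0583, 0.2496]
tool_rot: [-3.138, -0.138, 0.001]
contact_force: [-0.3, -0.6, 0.5]
opening: 0.0854
grip_force: 0.0
```

Emit:
servo_tool([
  [1,-40,0,0,0],
  [1,-30,0,0,0],
  [1,-30,0,0,0],
  [1,0,0,0,0],
])

```text
t: 2.6
tool_pos: [0.301, 0.0457, 0.2499]
tool_rot: [3.139, 0.121, 0.003]
contact_force: [0.8, -0.8, -0.6]
opening: 0.0855
grip_force: 0.0
```

Run:
```python
from h import *
o=get_obs();print(o['q'],o['tool_pos'],Ro.from_rotvec(o['tool_rot']).as_matrix().round(3))
```

```text
[-9.51797350e-02 -8.58129400e-01  2.28309961e+00 -3.99444051e-04
  1.71440435e+00  1.39853599e+00] [0.30099352 0.04569849 0.24994419] [[ 0.997  0.077  0.002]
 [ 0.077 -0.997 -0.001]
 [ 0.002  0.001 -1.   ]]
```

Emit:
servo_tool([
  [1,-30,0,0,0],
  [1,-20,0,0,0],
  [1,-20,0,0,0],
  [1,0,0,0,0],
])

```text
t: 3.1
tool_pos: [0.2568, 0.0452, 0.2522]
tool_rot: [3.137, 0.124, -0.028]
contact_force: [-0.2, -0.2, -0.0]
opening: 0.0855
grip_force: 0.0
```

Run:
```python
from h import *
o=get_obs();print(o['q'],o['tool_pos'],Ro.from_rotvec(o['tool_rot']).as_matrix().round(3))
```

```text
[-0.10902904 -1.00795904  2.34621815 -0.00525121  1.82064046  1.38160728] [0.25684126 0.04519365 0.25218988] [[ 0.997  0.079 -0.018]
 [ 0.079 -0.997 -0.003]
 [-0.018  0.002 -1.   ]]
```

The tool has started to lean: its z axis is now (-0.018, 0, -1). I'll keep pressing at the limit.

Emit:
servo_tool([
  [1,-60,0,0,0],
  [1,-60,0,0,0],
  [1,-60,0,0,0],
  [1,-60,0,0,0],
])

```text
t: 3.6
tool_pos: [0.2066, 0.0784, 0.2894]
tool_rot: [3.096, 0.122, -0.241]
contact_force: [0.0, 0.3, 0.1]
opening: 0.0855
grip_force: 0.0
```

Run:
```python
from h import *
o=get_obs();print(o['q'],o['tool_pos'],Ro.from_rotvec(o['tool_rot']).as_matrix().round(3))
```

```text
[ 0.05921168 -1.00790885  2.29093145 -0.03446411  2.01417007  1.53857099] [0.20663027 0.0784477  0.28936104] [[ 0.985  0.081 -0.153]
 [ 0.076 -0.996 -0.04 ]
 [-0.156  0.028 -0.987]]
```

Emit:
servo_tool([
  [1,-60,15,0,0],
  [1,-60,15,0,0],
  [1,-60,15,0,0],
  [1,-60,15,0,0],
])

```text
t: 4.1
tool_pos: [0.1575, 0.0699, 0.3801]
tool_rot: [3.034, 0.123, -0.423]
contact_force: [-0.3, 0.4, 0.6]
opening: 0.0859
grip_force: 0.0
```

Run:
```python
from h import *
o=get_obs();print(o['q'],o['tool_pos'],Ro.from_rotvec(o['tool_rot']).as_matrix().round(3))
```

```text
[ 0.07872231 -1.00793655  2.15305021 -0.08506294  2.27448596  1.52240379] [0.15748836 0.06990721 0.38009268] [[ 0.959  0.09  -0.27 ]
 [ 0.069 -0.994 -0.086]
 [-0.276  0.064 -0.959]]
```

Emit:
servo_tool([
  [1,-45,-40,30,0],
  [1,-45,-40,30,0],
  [1,0,0,0,0],
])

```text
t: 4.47
tool_pos: [0.0929, 0.1598, 0.3562]
tool_rot: [3.009, 0.148, -0.45]
contact_force: [0.5, -0.2, -0.2]
opening: 0.0854
grip_force: 0.0
```

Run:
```python
from h import *
o=get_obs();print(o['q'],o['tool_pos'],Ro.from_rotvec(o['tool_rot']).as_matrix().round(3))
```

```text
[ 0.54386805 -1.00843572  2.19640365  0.0720955   2.25900256  2.05394048] [0.09285852 0.15981965 0.35615473] [[ 0.952  0.11  -0.287]
 [ 0.081 -0.991 -0.108]
 [-0.296  0.08  -0.952]]
```

Emit:
servo_tool([
  [1,25,60,0,0],
  [1,25,60,0,0],
  [1,25,60,0,0],
  [1,0,60,0,0],
  [1,-60,30,0,0],
  [1,-60,15,0,0],
  [1,0,0,0,0],
])

```text
t: 5.35
tool_pos: [0.1332, -0.1206, 0.4137]
tool_rot: [3.016, 0.098, -0.5]
contact_force: [0.0, 0.4, 0.4]
opening: 0.0858
grip_force: 0.0
```

Run:
```python
from h import *
o=get_obs();print(o['q'],o['tool_pos'],Ro.from_rotvec(o['tool_rot']).as_matrix().round(3))
```

```text
[-0.73854612 -1.00911265  2.10359886 -0.35663735  2.19830965  0.57812779] [ 0.13316009 -0.12056388  0.41368003] [[ 0.945  0.077 -0.319]
 [ 0.05  -0.995 -0.092]
 [-0.324  0.071 -0.943]]
```

Emit:
servo_tool([
  [1,-45,20,0,0],
  [1,-45,20,0,0],
  [1,-45,20,0,0],
  [1,0,0,0,0],
])

```text
t: 5.85
tool_pos: [0.0302, -0.2031, 0.4695]
tool_rot: [3.028, 0.095, -0.522]
contact_force: [-0.1, 1.0, 0.0]
opening: 0.0853
grip_force: 0.0
```

Run:
```python
from h import *
o=get_obs();print(o['q'],o['tool_pos'],Ro.from_rotvec(o['tool_rot']).as_matrix().round(3))
```

```text
[-1.35160782 -1.008411    2.00788727 -0.40636127  2.10144731 -0.05875065] [ 0.03016479 -0.20305923  0.46948042] [[ 0.94   0.072 -0.332]
 [ 0.05  -0.996 -0.077]
 [-0.336  0.056 -0.94 ]]
```

```bash
cat >> h.py <<'E'
def to(p,spin=0):
    o=get_obs();R=Ro.from_rotvec(o['tool_rot']).as_matrix()
    d=R.T@(np.array(p)-o['tool_pos'])*1000;print('tool mm',d.round(1),'rows>=',np.abs(d).max()/62.5,np.linalg.norm(d)/62.5)
E
python3 - <<'E'
from h import *
to((.596,.027,.15));to((.566,.020,.064))
E
```

```text
tool mm [ 651.  -205.9   94.7] rows>= 10.416134675179084 11.02914798099965
tool mm [ 651.4 -205.9  186.1] rows>= 10.421977919813058 11.328284331662163
```

Emit:
servo_tool([
  [1,54,-17,8,0],
  [1,54,-17,8,0],
  [1,54,-17,8,0],
  [1,54,-17,8,0],
  [1,54,-17,8,0],
  [1,54,-17,8,0],
  [1,54,-17,8,0],
  [1,54,-17,8,0],
  [1,54,-17,8,0],
  [1,54,-17,8,0],
  [0.8,54,-17,8,0],
  [0.8,54,-17,7,0],
])

```text
t: 7.35
tool_pos: [0.5906, 0.0375, 0.15]
tool_rot: [3.024, 0.124, -0.524]
contact_force: [0.1, -0.9, 0.9]
opening: 0.0682
grip_force: 0.0
```

Emit:
servo_tool([
  [0.8,0,0,0,0],
])

```text
t: 7.48
tool_pos: [0.589, 0.0376, 0.1458]
tool_rot: [3.023, 0.127, -0.536]
contact_force: [-0.6, 0.4, -0.1]
opening: 0.0682
grip_force: 0.0
```

Run:
```python
from h import *
o=get_obs();print(o['q'],o['tool_pos'],Ro.from_rotvec(o['tool_rot']).as_matrix().round(3),o['opening'])
to((.596,.027,.15));to((.566,.020,.064))
p,r=get_obs()['tool_pos'],get_obs()['tool_rot'];im=save('wrist','w1.png');print(list(p),list(r))
```

```text
[-0.02237847  0.27439316  1.57252603 -0.09021893  1.64085122  1.47404534] [0.58903128 0.03758934 0.14578752] [[ 0.936  0.093 -0.34 ]
 [ 0.069 -0.994 -0.082]
 [-0.346  0.054 -0.937]] 0.06824676949244356
tool mm [ 4.3 11.4 -5.4] rows>= 0.1824380563256075 0.21373159313653256
tool mm [ 5.5 11.  85.9] rows>= 1.3743555027123426 1.3883191162387463
[np.float64(0.5890312780110538), np.float64(0.037589339148283926), np.float64(0.14578752163998945)] [np.float64(3.022705119245538), np.float64(0.12672366334687699), np.float64(-0.5362143889587642)]
```

View pics/w1.png

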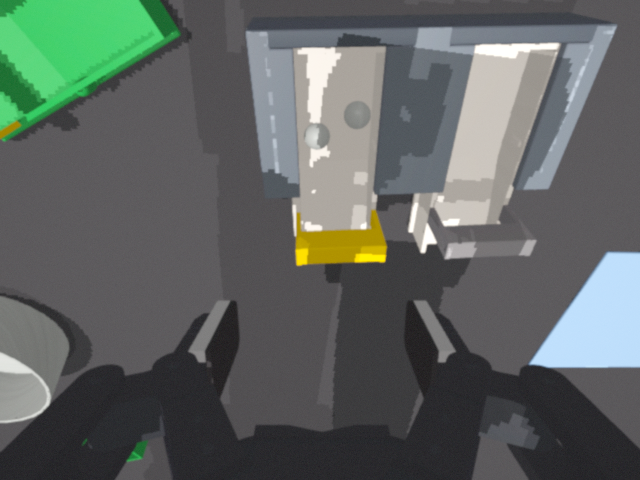

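Wrist view: the front top edge of the yellow bar runs from (296,263) to (385,260), and both balls are visible at (317,136) and (357,115). The fingers straddle slightly left of the bar.

Run:
```python
from h import *
np.set_printoptions(precision=4,suppress=True)
c=get_calibration('wrist');ct=get_calibration('top');cs=get_calibration('scene')
T=(np.array([0.58903,0.03759,0.14579]),np.array([3.022705,0.126724,-0.536214]))
for uv in((296,263),(385,260)): print(onz(c,*uv,.0705,T))
tt=lambda x,y:(x/4.324+275-.4,y/4.324+145-.4)
for w,a in(((296,263),(90,298)),((385,260),(201,288))): print(tri([ray(c,*w,T),ray(ct,*tt(*a))]))
```

```text
[0.5588 0.0455 0.0705]
[ 0.5635 -0.007   0.0705]
(array([0.5571, 0.0449, 0.0685]), [np.float64(0.0005139398393289767), np.float64(0.0005139398393290037)])
(array([ 0.5621, -0.0076,  0.0688]), [np.float64(3.1127883562947005e-05), np.float64(3.112788356286421e-05)])
```

Emit:
servo_tool([
  [0.85,6,11.5,0,0],
  [0.85,0,0,29,0],
  [0.85,0,0,29,0],
  [0.85,0,0,26,0],
  [0.85,0,0,0,0],
])

```text
t: 8.15
tool_pos: [0.5672, 0.014, 0.0719]
tool_rot: [3.026, 0.115, -0.523]
contact_force: [0.1, 0.7, 0.1]
opening: 0.0729
grip_force: 0.0
```

Run:
```python
from h import *
o=get_obs();print(o['tool_pos'],Ro.from_rotvec(o['tool_rot']).as_matrix().round(3),o['opening'])
to((.567,.0195,.063))
im=save('wrist','w2.png')
```

```text
[0.56716589 0.01401746 0.07192973] [[ 0.939  0.086 -0.333]
 [ 0.062 -0.995 -0.081]
 [-0.338  0.055 -0.94 ]] 0.07285036159431489
tool mm [ 3.2 -6.   8. ] rows>= 0.1280661144256478 0.16767653816187345
```

View pics/w2.png

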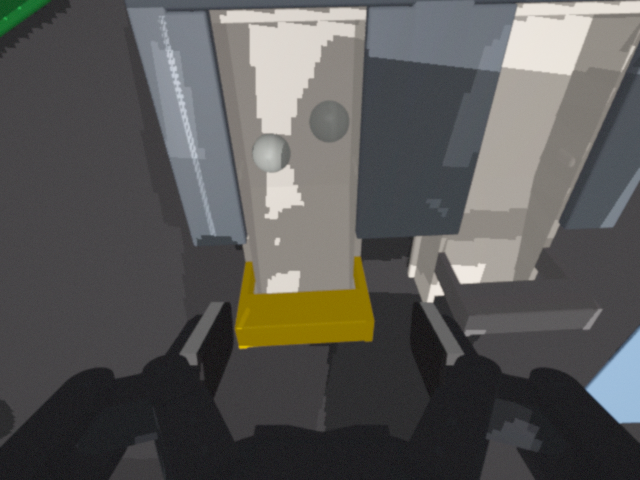

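The bar spans columns 237–373 and the fingers sit at about 220 and 428, so the tool has to go 6 mm left. The view agrees with the computed correction. After that I'll close.

Emit:
servo_tool([
  [0.85,3,-6,0,0],
  [0.85,0,0,8,0],
  [0.85,0,0,0,0],
  [0.6,0,0,0,0],
  [0.4,0,0,0,0],
  [0.4,0,0,0,0],
  [0.4,0,0,0,0],
], force=90)

```text
t: 9.07
tool_pos: [0.5688, 0.02, 0.0642]
tool_rot: [3.026, 0.116, -0.52]
contact_force: [-1.5, 1.2, 5.9]
opening: 0.05
grip_force: 92.6
```

Run:
```python
from h import *
o=get_obs();print(o['tool_pos'],Ro.from_rotvec(o['tool_rot']).as_matrix().round(3),o['opening'],o['grip_force'],o['contact_force'])
im=save('wrist','w3.png')
```

```text
[0.56880768 0.0200449  0.06417362] [[ 0.94   0.086 -0.331]
 [ 0.063 -0.995 -0.08 ]
 [-0.336  0.055 -0.94 ]] 0.04998306287651349 92.56150960922241 [-1.53235851  1.18810038  5.87976872]
```

View pics/w3.png

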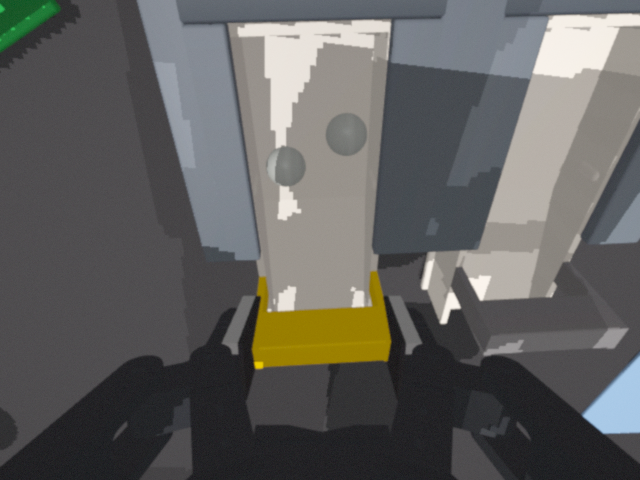

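Gripped at 92 N with the pads on both bar ends. I'll pull straight along the dock's -x.

Emit:
servo_tool([
  [0.4,-3,0,1.1,0],
  [0.4,-6,0,2.1,0],
  [0.4,-9.4,0,3.4,0],
  [0.4,-9.4,0,3.4,0],
])

```text
t: 9.62
tool_pos: [0.539, 0.0171, 0.0633]
tool_rot: [3.026, 0.116, -0.519]
contact_force: [2.6, -0.2, 0.9]
opening: 0.0502
grip_force: 93.1
```

Run:
```python
from h import *
o=get_obs();print(o['tool_pos'],Ro.from_rotvec(o['tool_rot']).as_matrix().round(3),o['opening'],o['grip_force'],o['contact_force'])
to(np.array([.5688,.02,.0642])+.095*np.array([-.9966,-.082,0]))
```

```text
[0.53896108 0.01705012 0.06334461] [[ 0.94   0.086 -0.33 ]
 [ 0.062 -0.995 -0.081]
 [-0.335  0.056 -0.941]] 0.05017361739311417 93.13348889350891 [ 2.60571847 -0.1818153   0.90038615]
tool mm [-61.5  -0.7  21. ] rows>= 0.9847969618211482 1.0403857675228403
```

Emit:
servo_tool([
  [0.4,-10,0,3.2,0],
  [0.4,-10,0,3.2,0],
  [0.4,-10,0,3.4,0],
  [0.4,-10,0,3.4,0],
  [0.4,-9,0,3.2,0],
  [0.4,-7,0,2.4,0],
  [0.4,-5,0,1.7,0],
  [0.4,-3,0,1,0],
  [0.4,0,0,0,0],
  [0.4,0,0,0,0],
])

```text
t: 10.88
tool_pos: [0.4722, 0.0115, 0.0646]
tool_rot: [3.026, 0.116, -0.52]
contact_force: [0.2, -0.3, -1.7]
opening: 0.0501
grip_force: 93.0
```

Run:
```python
from h import *
o=get_obs();print(o['tool_pos'],Ro.from_rotvec(o['tool_rot']).as_matrix().round(3),o['opening'],o['grip_force'],o['contact_force'])
to(np.array([.5688,.02,.0642])+.1*np.array([-.9966,-.082,0]))
im=save('wrist','w4.png');im2=save('scene','s4.png')
cv2.imwrite('pics/m4.png',np.hstack([cv2.resize(im,(400,300)),cv2.resize(im2[200:350,220:420],(400,300))])[:,:,::-1])
```

```text
[0.47219138 0.01152554 0.06461825] [[ 0.94   0.086 -0.33 ]
 [ 0.063 -0.995 -0.081]
 [-0.335  0.055 -0.94 ]] 0.05012415976552163 92.99184679985046 [ 0.22505959 -0.329663   -1.68944553]
tool mm [-2.7 -0.6  1.4] rows>= 0.043370220611438255 0.049473880074747276
```

View pics/m4.png

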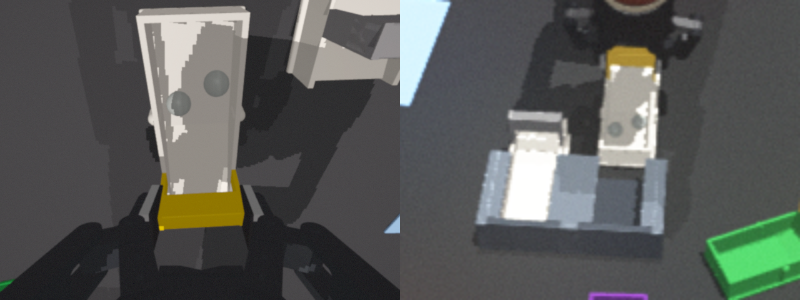

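The tray is clear of the dock by about 97 mm. It is level, both balls are in its back, and the grey tray hasn't moved. Next I'll lift and carry it to the bowl.

Run:
```python
from h import *
to((.472,.0115,.137)); to((.398,.329,.137));print(get_obs()['q'])
```

```text
tool mm [-24.5   4.  -68. ] rows>= 1.0886541174184643 1.1586777666525432
tool mm [ -74.1 -318.2  -69.2] rows>= 5.091033653118142 5.343261275497216
[-0.07475474  0.11075619  1.91101456 -0.10611286  1.45176974  1.44951727]
```

Emit:
servo_tool([
  [0.4,-4,1,-12,0],
  [0.4,-8,1,-22,0],
  [0.4,-8,1,-22,0],
  [0.4,-4.5,1,-12,0],
  [0.4,-3,-18,0,0],
  [0.4,-6,-40,0,0],
  [0.4,-7,-50,0,0],
  [0.4,-8,-54,0,0],
  [0.4,-8,-54,0,0],
  [0.4,-8,-50,0,0],
  [0.4,-6,-36,-1,0],
  [0.4,-3,-16,0,0],
])

```text
t: 12.48
tool_pos: [0.3967, 0.3267, 0.1357]
tool_rot: [3.024, 0.12, -0.523]
contact_force: [-0.3, 0.3, -2.4]
opening: 0.0497
grip_force: 93.4
```

Emit:
servo_tool([
  [0.4,0,0,0,0],
  [0.4,0,0,0,0],
])

```text
t: 12.72
tool_pos: [0.3986, 0.324, 0.1363]
tool_rot: [3.025, 0.115, -0.521]
contact_force: [0.3, 0.2, -2.3]
opening: 0.0499
grip_force: 93.3
```

Run:
```python
from h import *
o=get_obs();print(o['q'],Ro.from_rotvec(o['tool_rot']).as_matrix().round(3),o['grip_force'],o['contact_force'])
to((.398,.329,.137))
im=save('wrist','w5.png');im2=save('top','t5.png')
cv2.imwrite('pics/m5.png',np.hstack([cv2.resize(im,(400,300)),cv2.resize(im2[200:350,80:280],(400,300))])[:,:,::-1])
```

```text
[0.49359907 0.09611122 1.79150941 0.08545678 1.5918431  1.97576681] [[ 0.94   0.085 -0.331]
 [ 0.062 -0.995 -0.081]
 [-0.337  0.056 -0.94 ]] 93.31715226173401 [ 0.26941494  0.15942251 -2.32107951]
tool mm [-0.5 -5.  -0.8] rows>= 0.08023538276130854 0.08170291412621844
```

View pics/m5.png

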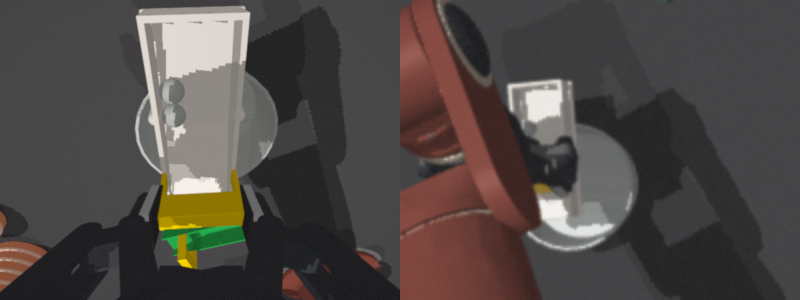

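Both balls are in the back of the tray, against its +y wall. The spout end is over the bowl. I'll spin about the leaned tool axis so the tray tips spout-down.

Emit:
servo_tool([
  [0.4,0,0,0,-5],
  [0.4,0,0,0,-9],
  [0.4,0,0,0,-10],
  [0.4,0,0,0,-10],
  [0.4,0,0,0,-10],
  [0.4,0,0,0,-8],
  [0.4,0,0,0,-8],
  [0.4,0,0,0,-6],
  [0.4,0,0,0,-6],
  [0.4,0,0,0,-6],
  [0.4,0,0,0,-6],
  [0.4,0,0,0,-6],
])

```text
t: 14.32
tool_pos: [0.3991, 0.3239, 0.1368]
tool_rot: [-1.982, -2.144, 0.426]
contact_force: [-0.0, 0.6, -2.3]
opening: 0.0504
grip_force: 93.3
```

Emit:
servo_tool([
  [0.4,0,0,0,-6],
  [0.4,0,0,0,-6],
  [0.4,0,0,0,-6],
  [0.4,0,0,0,-7],
  [0.4,0,0,0,-8],
  [0.4,0,0,0,-9],
  [0.4,0,0,0,-9],
  [0.4,0,0,0,-9],
  [0.4,0,0,0,-9],
  [0.4,0,0,0,-9],
  [0.4,0,0,0,-7],
  [0.4,0,0,0,-5],
])

```text
t: 15.82
tool_pos: [0.3993, 0.324, 0.137]
tool_rot: [0.109, -2.798, 0.097]
contact_force: [-0.3, 0.4, -2.0]
opening: 0.05
grip_force: 93.3
```

Emit:
servo_tool([
  [0.4,0,0,0,0],
  [0.4,0,0,0,0],
  [0.4,0,0,0,0],
  [0.4,0,0,0,0],
])

```text
t: 16.32
tool_pos: [0.3987, 0.3248, 0.1368]
tool_rot: [0.107, -2.798, 0.098]
contact_force: [0.4, 0.0, -1.4]
opening: 0.0501
grip_force: 93.4
```

Run:
```python
from h import *
o=get_obs();print(o['q'],o['tool_pos'],Ro.from_rotvec(o['tool_rot']).as_matrix().round(3),o['grip_force'],o['contact_force'])
im=save('wrist','w6.png');im2=save('scene','s6.png')
cv2.imwrite('pics/m6.png',np.hstack([cv2.resize(im,(400,300)),cv2.resize(im2[150:300,400:600],(400,300))])[:,:,::-1])
```

```text
[ 0.49466171  0.0961701   1.79046718  0.086061    1.59168759 -1.16526286] [0.39867036 0.32480961 0.13678275] [[-0.94  -0.086 -0.331]
 [-0.062  0.995 -0.081]
 [ 0.336 -0.055 -0.94 ]] 93.35305452346802 [ 0.3601974   0.01022396 -1.35798736]
```

View pics/m6.png

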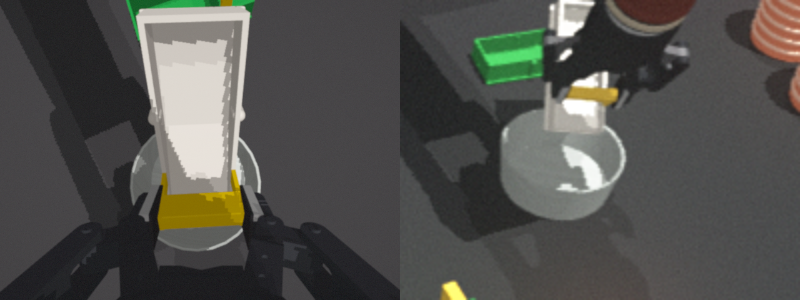

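The tray is empty and tipped about 40° over the bowl. I'll spin it back level, move off and check the bowl.

Emit:
servo_tool([
  [0.4,0,0,-10,8],
  [0.4,0,0,-10,10.6],
  [0.4,0,0,0,10.6],
  [0.4,0,0,0,10.6],
  [0.4,0,0,0,10.6],
  [0.4,0,0,0,10.6],
  [0.4,0,0,0,10.6],
  [0.4,0,0,0,10.6],
  [0.4,0,0,0,10.6],
  [0.4,0,0,0,10.6],
  [0.4,0,0,0,10.6],
  [0.4,0,0,0,10.6],
])

```text
t: 17.92
tool_pos: [0.4051, 0.3265, 0.1555]
tool_rot: [-2.609, -1.489, 0.507]
contact_force: [0.2, -0.7, -1.5]
opening: 0.0499
grip_force: 93.4
```

Emit:
servo_tool([
  [0.4,0,0,0,10.6],
  [0.4,0,0,0,10.6],
  [0.4,0,0,0,10.6],
  [0.4,0,0,0,10.6],
  [0.4,0,0,0,10.6],
  [0.4,0,0,0,2.4],
  [0.4,0,0,0,0],
  [0.4,10,50,0,0],
  [0.4,10,55,0,0],
  [0.4,10,55,0,0],
  [0.4,0,50,0,0],
  [0.4,0,0,0,0],
])

```text
t: 19.42
tool_pos: [0.4519, 0.1171, 0.1574]
tool_rot: [3.027, 0.11, -0.52]
contact_force: [0.2, -0.9, -2.0]
opening: 0.0499
grip_force: 93.8
```

Run:
```python
from h import *
o=get_obs();print(o['q'],o['tool_pos'],Ro.from_rotvec(o['tool_rot']).as_matrix().round(3),o['grip_force'],o['contact_force'])
im=save('top','t7.png');im2=save('scene','s7.png')
cv2.imwrite('pics/m7.png',np.hstack([cv2.resize(im[253:333,110:217],(400,300),interpolation=2),cv2.resize(im2[195:270,430:530],(400,300),interpolation=2)])[:,:,::-1])
to((.405,-.331,.15));to((.405,-.331,.063))
```

```text
[ 0.11675793 -0.02028538  1.87312387 -0.04052635  1.63327162  1.61927018] [0.45193028 0.11709813 0.15737777] [[ 0.94   0.082 -0.331]
 [ 0.059 -0.995 -0.079]
 [-0.335  0.055 -0.94 ]] 93.79319429397583 [ 0.20750326 -0.87095452 -1.99596121]
tool mm [-69.4 443.7  58. ] rows>= 7.09968421545367 7.245667366100305
tool mm [-40.2 439.  139.8] rows>= 7.024162236725597 7.399819010564541
```

View pics/m7.png

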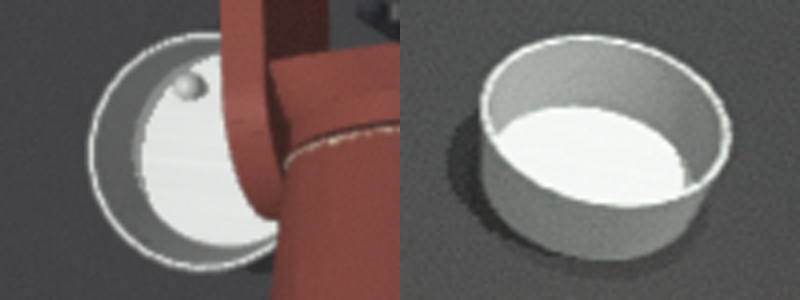

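The picture budget is used up. One ball shows in the bowl at crop position (190,85), and the arm hides the rest, so I'll check the second ball numerically once the arm is away. Now to the mat.

Emit:
servo_tool([
  [0.4,-8,40,0,0],
  [0.4,-8,58,0,0],
  [0.4,-8,58,0,0],
  [0.4,-8,58,0,0],
  [0.4,-8,58,0,0],
  [0.4,-8,58,10,0],
  [0.4,-8,58,20,0],
  [0.4,-8,40,20,0],
  [0.4,-6,18,8,0],
  [0.4,0,0,0,0],
  [0.4,0,0,0,0],
])

```text
t: 20.9
tool_pos: [0.4058, -0.3321, 0.151]
tool_rot: [3.026, 0.119, -0.519]
contact_force: [0.3, 0.2, -0.9]
opening: 0.0499
grip_force: 94.0
```

Run:
```python
from h import *
o=get_obs();print(o['tool_pos'],Ro.from_rotvec(o['tool_rot']).as_matrix().round(3),o['contact_force'])
to((.405,-.334,.067))
im=save('top','t8.png')
r=im[250:335,125:210].astype(int)
g=cv2.cvtColor(im,cv2.COLOR_RGB2GRAY)
# bowl floor: non-white spots inside floor
m=np.zeros(g.shape,np.uint8);cv2.circle(m,(172,293),24,255,-1)
d=((g<215)&(m>0)).astype(np.uint8)
n,l,s,c=cv2.connectedComponentsWithStats(d);print(s,c.round(1));print(np.median(g[m>0]))
for v in range(266,322,2):print(''.join('%4d'%x for x in g[v,140:204:2]))
```

```text
[ 0.40577895 -0.33205748  0.15097666] [[ 0.94   0.088 -0.33 ]
 [ 0.064 -0.995 -0.081]
 [-0.335  0.055 -0.941]] [ 0.25614415  0.18607311 -0.93213246]
tool mm [27.3 -2.7 79.4] rows>= 1.2703758227527946 1.3440438195829978
[[     0      0    640    480 307070]
 [   168    269     11      5     40]
 [   156    272     10      8     59]
 [   152    279      2      2      2]
 [   151    282      1      1      1]
 [   150    284      1      1      1]
 [   194    285      1      1      1]
 [   191    287      6     21     26]] [[319.6 239.5]
 [173.3 271.3]
 [160.8 275.8]
 [152.5 279.5]
 [151.  282. ]
 [150.  284. ]
 [194.  285. ]
 [194.2 296.8]]
227.0
  68  71  70  73 132 191 133  99  96  95  94  96  96  99 113 114 108 106 114 142 192 131  49  59  59  62  60  70  68  69  69  69
  70  68  70 144 152 101  95  95  95  97 100 119 143 210 210 192 181 143 124 208 188 167 168  59  41  47  59  62  68  68  66  70
  68  80 184 130  95  97  96  96 101 119 137 212 224 226 211 204 204 154 102 169 223 222 217 197  70  40  41  47  67  70  68  69
  75 190 119  94  96  97  97 103 135 142 153 188 223 227 224 1
[... 2462 characters left out ...]
230 230 229 230 229 229 225 194  72  46  47  46  46  49
 191 110  94  95  95  97 104 165 226 228 227 228 229 228 229 228 228 228 227 226 227 227 227 222 192 100  44  48  46  47  46  63
  95 201  99  90  99  99  98 100 145 223 229 229 228 227 228 228 227 227 228 228 228 225 195 175 109  48  45  46  45  47  52  69
  70 105 200 113  91  98 101 102 101 114 158 218 222 225 225 226 227 227 227 224 193 144 171 136  51  46  43  46  47  51  68  71
  67  67  97 169 124 100 101 102 103 103 105 108 129 145 167 175 177 171 149 129 135 197  88  49  49  46  46  47  52  67  69  68
  68  68  70  76 161 188 122 105 105 106 108 108 109 109 112 112 115 117 132 187 154  84  48  45  47  49  46  50  67  69  68  69
```

Two ball spots show in the bowl, at (161,276) and (173,270). Now I'll lower onto the mat.

Emit:
servo_tool([
  [0.4,4,-1,12,0],
  [0.4,7,-1,20,0],
  [0.4,7,-1,20,0],
  [0.4,6,0,18,0],
  [0.4,3,0,9,0],
  [0.4,0,0,0,0],
])

```text
t: 21.7
tool_pos: [0.4034, -0.3347, 0.066]
tool_rot: [3.027, 0.116, -0.523]
contact_force: [-0.6, -0.7, -1.8]
opening: 0.0502
grip_force: 94.0
```

Emit:
servo_tool([
  [0.4,0.5,0,1.4,0],
  [0.4,0.5,0,1.4,0],
  [0.4,0,0,0,0],
])

```text
t: 22.08
tool_pos: [0.4042, -0.3353, 0.0646]
tool_rot: [3.026, 0.116, -0.519]
contact_force: [0.4, -1.0, -1.8]
opening: 0.05
grip_force: 94.0
```

Emit:
servo_tool([
  [0.4,0.5,0,1.4,0],
  [0.4,0.4,0,1,0],
  [0.4,0,0,0,0],
])

```text
t: 22.45
tool_pos: [0.4041, -0.3354, 0.0623]
tool_rot: [3.026, 0.116, -0.521]
contact_force: [-1.0, 2.6, 4.2]
opening: 0.0501
grip_force: 94.7
```

Emit:
servo_tool([
  [0.4,0.4,0,1,0],
  [0.4,0,0,0,0],
])

```text
t: 22.7
tool_pos: [0.4041, -0.3355, 0.0622]
tool_rot: [3.026, 0.116, -0.522]
contact_force: [-4.0, 2.5, 10.7]
opening: 0.05
grip_force: 95.5
```

Emit:
servo_tool([
  [0.4,-0.2,0,-0.6,0],
  [0.4,0,0,0,0],
  [0.65,0,0,0,0],
  [0.75,0,0,0,0],
  [0.85,0,0,0,0],
  [0.85,0,0,0,0],
], force=20)

```text
t: 23.45
tool_pos: [0.404, -0.3353, 0.061]
tool_rot: [3.026, 0.116, -0.521]
contact_force: [-0.4, 0.5, -0.2]
opening: 0.0726
grip_force: 0.0
```

Emit:
servo_tool([
  [0.85,0,0,-10,0],
  [0.85,0,0,-25,0],
  [0.85,0,0,-40,0],
  [0.85,0,0,-50,0],
  [0.85,0,0,-50,0],
  [0.85,0,0,-20,0],
  [0.85,0,0,0,0],
])

```text
t: 24.32
tool_pos: [0.4693, -0.3198, 0.2458]
tool_rot: [3.025, 0.116, -0.517]
contact_force: [-1.0, 0.4, -1.3]
opening: 0.0727
grip_force: 0.0
```

Run:
```python
from h import *
np.set_printoptions(precision=4,suppress=True)
print(get_obs()['contact_force'],get_obs()['opening'])
im=save('scene','s9.png');t=save('top','t9.png');w=save('wrist','w9.png')
cs,ct,cw=[get_calibration(n) for n in('scene','top','wrist')]
o=get_obs();T=(o['tool_pos'],o['tool_rot']);print(T[0])
for n,i,c,a in(('scene',im,cs,None),('wrist',w,cw,T),('top',t,ct,None)):
    h=cv2.cvtColor(i,cv2.COLOR_RGB2HSV);m=cv2.inRange(h,(20,120,80),(35,255,255))
    N,l,s,ce=cv2.connectedComponentsWithStats(m)
    for k in range(1,N):
        if s[k,4]>40: print(n,s[k],onz(c,*ce[k],.062,a))
# white walls: tray pixels around mat in scene
g=cv2.cvtColor(im,cv2.COLOR_RGB2HSV);m=((g[...,1]<40)&(g[...,2]>150))[180:265,120:260];v,u=np.nonzero(m)
p=cv2.boxPoints(cv2.minAreaRect(np.c_[u,v].astype(np.float32)))+[120,180];print(len(u),[onz(cs,*q,.031)[:2] for q in p])
```

```text
[-1.003   0.3565 -1.2522] 0.072663970122678
[ 0.4672 -0.319   0.2418]
scene [475 150  16  27 223] [0.1935 0.3229 0.062 ]
scene [177 185  27  17 253] [ 0.4052 -0.3299  0.062 ]
scene [628 273  12  17  52] [0.5208 0.5953 0.062 ]
scene [420 291  21  35 304] [0.6417 0.22   0.062 ]
scene [191 365  35  30 354] [ 0.8513 -0.1349  0.062 ]
scene [310 384  32  18 187] [0.8452 0.0611 0.062 ]
wrist [ 293  193   62   36 1402] [ 0.4028 -0.336   0.062 ]
top [375  64  24  25 205] [ 0.8467 -0.1406  0.062 ]
top [278  75  25  11 186] [0.8359 0.0579 0.062 ]
top [204 164  20  27 204] [0.632  0.2141 0.062 ]
top [149 384  20  31 256] [0.1814 0.3169 0.062 ]
2655 [array([ 0.3938, -0.4302]), array([ 0.3529, -0.225 ]), array([ 0.5224, -0.1725]), array([ 0.5593, -0.3579])]
```

Run:
```python
from h import *
print(finish_job())
```

```text
the job is handed in; nothing more can be done
None
```

I handed the job in: both balls are in the bowl and the yellow-handled tray stands released in the middle of the mat, but the judge returned no verdict and I last viewed the grey tray, still clipped in, just after the pull.

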